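# Shut the dish reader and hold its camera mast at the second stop

## Robot

A 7-joint arm with a two-finger parallel gripper is mounted at the origin on the work surface. World frame = base frame: x ahead of the robot, y to its left, z up, the work surface at z = 0. Lengths are in m, angles in rad, forces in N, time in s.
With the tool pointing down it reaches from about 0.4 to 0.9 m from the base axis. Payload 5.5 kg.
Tool frame: the origin (TCP) lies midway between the tips of the shut fingers; the grasp point (between the pads) lies 19 mm behind it (manip.grip_depth is the distance from the TCP to the grasp point, in m); z points along the fingers, x is the direction in which the jaws open and shut, and the axes are right-handed (so a half turn about z gives the same grasp; the last joint's range is limited). The gripper opens to 92 mm and grips with 3 to 60 N. Pads are 19 mm wide; open, the fingers measure 130 mm over their backs; the gripper's body (75 mm by 190 mm) begins 47 mm behind the grasp point.
Start: joints at [1.391, 0.501, -0.427, 1.55, 0.221, 1.138, -0.21], TCP at [0.279, -0.587, 0.227] pointing down, gripper open.
Joint ranges: [-2.88, 2.88], [-0.31, 2.03], [-1.54, 1.56], [0.2, 2.42], [-1.41, 4.55], [0.19, 2.02], [-2.57, 2.57]. Speed limits (rad/s): [2.57, 2.57, 3.14, 3.14, 3.14, 3.14, 3.14].

## Interface

Orientations are given as a unit quaternion [x, y, z, w].
In Python, from bench import manip, effector, viewer gives the robot as it stands. Calls block until the motion is done:
- manip.move_pose(position, orientation): joint-space move of the TCP to a pose.
- manip.servo_line(position, ori=None, vel=0.15): straight line of the TCP; ori=None keeps the orientation; vel is the mean speed in m/s.
- manip.movej(angles): joint-space move.
- effector.open_jaws() and effector.close(f_grip=None): open the fingers fully, or close them until they stop; f_grip is the grip in N (None keeps the last).
- manip.sleep(seconds).
- manip.solve_ik(position, orientation): joint angles nearest the present ones, or None.
- viewer.get_image(name): name is "scene" or "side" or "wrist"; returns the picture (384x512x3 uint8, red, green, blue); there is no depth.
- viewer.get_calibration(name): a dict with "vfov" (degrees; the focal length in pixels is half the picture's height over the tangent of half this angle, whatever the lens; pixels are square), "cx", "cy" (the principal point, pixels), "dist_coeffs" ([k1, k2, p1, p2, k3] as OpenCV has them; the pictures are not rectified), "eye" and "attitude" of the camera in the world. Camera axes: x right, y down, z forward; pixel columns grow to the right and rows downward; lengths in m; the calibration is good to about 2 mm. A picture is of the moment at which its call begins: read the wrist's pose just before it. get_calibration takes no time and is no camera call; for the wrist camera it gives the pose at the moment of the call.
A pose or a line that the arm cannot do raises manip.PlanningError and nothing moves.
- manip.hand_in(): hands the job in, once; it reports no verdict.
Readings, each from a call of its own:
- manip.current_clock(): time.
- manip.current_q(): joint angles.
- manip.current_joint_velocities(): joint speeds.
- manip.current_tau(): joint torques, N m.
- manip.current_tool_pos(): TCP position.
- manip.current_tcp_rot(): TCP orientation.
- manip.current_force(): force on the tool from outside, world axes, zero at the start.
- manip.current_wrist_torque(): the same for the moment, N m.
- manip.current_finger_gap(): finger opening in m.
Only numpy, scipy, OpenCV 4.12 (cv2) and the standard library are available. Lean on these libraries where they do the work, as an engineer would, in place of code of your own. Each camera call takes 0.05 s, during which the arm holds its last target.

## Task

The culture dish is loaded: push the dish reader's drawer fully shut, then press the telescope release button all the way down, and then take the camera mast by its knob, pull it up past the first stop to the second stop and hold it there for the picture. The program finishes while the gripper is still holding the mast fully extended, because it sinks back when let go. Leave the glassware and the other things on the worktop where they stand.

Things in the scene. Friction and masses are not known exactly. Their poses are not given: they have to be found in the camera images.
- reader: the dish reader, a low white housing with an aluminium top, fixed to the worktop: 155 mm deep (x), 210 mm wide (y), 72 mm high, walls 6 mm. Origin on the worktop; the housing spans x -70 to +85 mm and y -105 to +105 mm of its frame. z is up, and the drawer front faces its -x. A square grey viewing window lies in its top at x -15, y 0. Everything below given in the reader's frame turns with it.
- drawer (a joint): how far the drawer is out of the reader, in m: 0 fully shut, 0.085 fully out. It slides along the reader's x (out towards -x); rubs with about 1.5 N and stays where it is left. A round culture dish sits in it.
- drawer_knob (a point): centre of the flat front face of the drawer's steel knob (28 mm diameter, 16 mm proud of the drawer front, 38 mm above the worktop). It moves with the drawer; shut, it lies at x -94, y 0 in the reader's frame. The drawer front is 190 mm wide and spans 10 to 62 mm above the worktop. Push it towards the reader's +x.
- release (a joint): how far the telescope release button is pressed, in m: 0 up, 0.008 all the way down. Needs about 4 N, moves straight down, and stays down by itself when pressed. Until it is down a bolt locks the mast; more than about 5 mm frees it.
- button_top (a point): centre of the top of the release button: a round black button, 26 mm diameter, on a 42 mm square grey block, at x 45, y -70 in the reader's frame; its top is 104 mm above the worktop when up, 96 mm when down (the block's top is at 92 mm).
- mast_height (a joint): how far the telescoping camera mast is pulled up, in m: 0 fully in, first stop a click at about 0.045 to 0.055 (pulling through it takes about 8 N on top of the weight of about 4 N), second stop the hard upper end at 0.100. Moves straight up and does not turn. From the second stop it sinks back under its own weight when let go.
- mast_grip (a point): the middle of the grip of the mast's knob, on the mast's axis, at x 45, y 65 in the reader's frame, 184 mm above the worktop when the mast is in; it rises with the mast. The knob is an upright round grey plastic neck, 24 mm diameter, free from 26 mm below to 22 mm above this point, with an aluminium rim of 36 mm diameter and 8 mm height on top of it.
- mast: the moving mast: steel tube, camera, arm, collar and knob in one piece; its origin lies on the mast's axis at worktop height when the mast is in, and rises with it; z is up. Below the knob's neck an aluminium arm (top 152 to 158 mm above the worktop with the mast in) reaches 88 mm to the camera, a grey cylinder of 42 mm diameter over the window at x -15, y 0, its lens 100 mm and its top 158 mm above the worktop.
- beaker_a: glass beaker, 62 mm diameter, 75 mm high, beside the reader's front; origin under its centre; leave it alone.
- beaker_b: smaller glass beaker, 52 mm diameter, 60 mm high, behind the reader; origin under its centre; leave it alone.
- dish_a: closed culture dish, 90 mm diameter, 15 mm high, beside the reader's front; origin under its centre; leave it alone.
- dish_b: a second such culture dish, behind the reader; leave it alone.
- flask_a: stoppered glass reagent bottle, 84 mm diameter, 166 mm high, to the left (+y) of the reader; origin under its centre; leave it alone.
- flask_b: stoppered glass reagent bottle, 62 mm diameter, 131 mm high, to the right (-y) of the reader; origin under its centre; leave it alone.
- spoon: steel spoon, 170 mm long, lying on the worktop on the right; leave it alone.

How it is judged:
On the way, in this order (a step that is already met when the one before it is completed fails the run):
1. the drawer is fully shut (value of joint drawer below 0.004 m), for 0.2 s.
2. the release button is pressed all the way down, the mast still in and the drawer shut (value of joint release above 0.006 m and value of joint mast_height below 0.02 m and value of joint drawer below 0.004 m), for 0.2 s.
3. the mast is pulled up to the second stop, gripped by its knob (value of joint drawer below 0.004 m and value of joint release above 0.006 m and value of joint mast_height above 0.093 m and contact force between the fingers and mast above 1 N), for 0.3 s.
At the end, for the whole second after the job is handed in: the drawer is within 4 mm of shut, the button is at least 6 of its 8 mm down, and the gripper's fingers hold the mast still (force over 1 N, under 20 mm/s) within 7 mm of its second stop (all of step 3 and velocity of joint mast_height between -0.02 and 0.02 m/s); the arm keeps its last pose, push and grip.
It fails at once if a bystander on the worktop is moved more than 30 mm (distance of any of beaker_a, beaker_b, dish_a, dish_b, flask_a, flask_b, spoon from where it was at the start of the episode above 0.03 m).
It also fails if it takes over 56 s, if anything falls off the work surface, if the arm or the gripper's body presses on something with over 40 N, if the wrist force passes 120 N, or if a joint passes its speed limit or range.

## Working session

There is one attempt and no reset: what is moved stays moved. The work goes in short steps, each a Python script; the robot and the scene stay as the last script left them, time stands still between calls to the robot, and variables do not carry over. Pictures are saved under pics/ and viewed, and the job is handed in when it is done.

```bash
mkdir -p pics; ls
python3 - <<'E'
from bench import manip, effector, viewer
import cv2
for n in ["scene","side","wrist"]:
    c=viewer.get_calibration(n); print(n,c)
    cv2.imwrite(f"pics/{n}0.png",cv2.cvtColor(viewer.get_image(n),cv2.COLOR_RGB2BGR))
print(manip.current_clock(),manip.current_tcp_rot(),manip.current_tool_pos())
E
```

```text
pics
scene {'vfov': 53.01742154236424, 'cx': 256.2267877513691, 'cy': 189.64174799887363, 'dist_coeffs': array([-0.02270617,  0.        ,  0.        ,  0.        ,  0.        ]), 'eye': array([1.27506058, 0.27091164, 0.83019647]), 'attitude': array([ 0.49400027,  0.77025274, -0.34318484, -0.21189296])}
side {'vfov': 56.85854685448281, 'cx': 258.26378053226307, 'cy': 186.2575339993004, 'dist_coeffs': array([-0.09943206,  0.        ,  0.        ,  0.        ,  0.        ]), 'eye': array([0.35578968, 0.55939268, 0.80918125]), 'attitude': array([-0.1555112 ,  0.91147117, -0.37348487,  0.07446891])}
wrist {'vfov': 58.28274434589229, 'cx': 253.7469018316607, 'cy': 188.8995062596944, 'dist_coeffs': array([-0.03500229,  0.        ,  0.        ,  0.        ,  0.        ]), 'eye': array([ 0.35101184, -0.55221009,  0.3851126 ]), 'attitude': array([ 0.83512094, -0.52892243, -0.08117575,  0.12737569])}
0.15 [ 8.45137957e-01 -5.34547733e-01 -6.08166980e-04 -4.29942855e-04] [ 0.27825808 -0.58684357  0.22591324]
```

View pics/scene0.png

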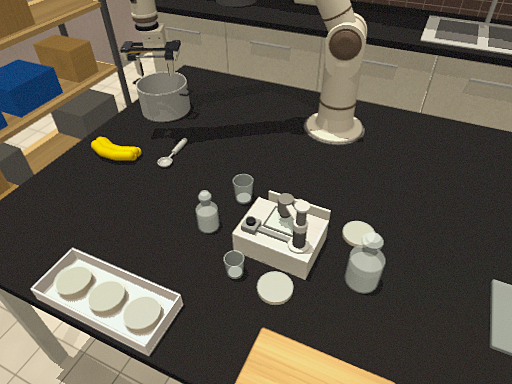

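View pics/side0.png

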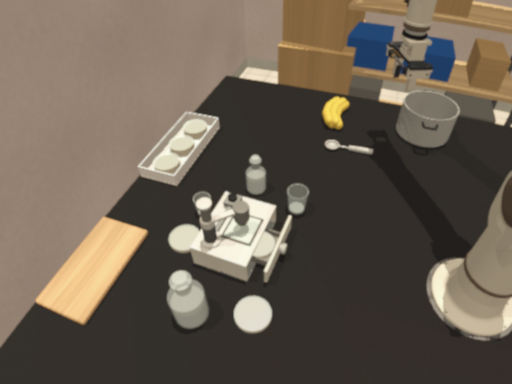

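View pics/wrist0.png

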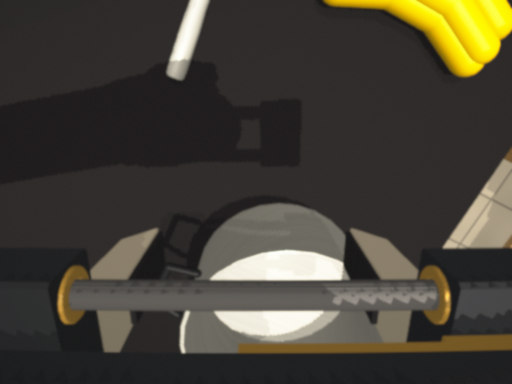

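The scene view shows the reader near (282,233), the button near (250,222), and the mast knob near (301,208). The side view shows the open drawer's knob near (283,248). The gripper is above a pot. I'll zoom in to measure.

Run:
```python
import cv2
a=cv2.imread('pics/scene0.png')[170:290,190:350]; cv2.imwrite('pics/s1.png',cv2.resize(a,None,fx=5,fy=5,interpolation=cv2.INTER_CUBIC))
a=cv2.imread('pics/side0.png')[180:290,180:320]; cv2.imwrite('pics/d1.png',cv2.resize(a,None,fx=5,fy=5,interpolation=cv2.INTER_CUBIC))
```

```text
(no output)
```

View pics/s1.png

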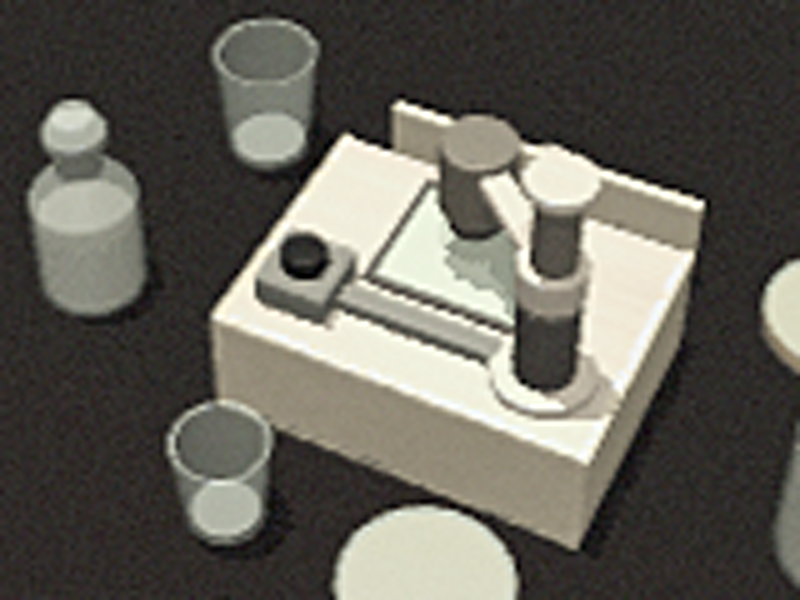

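View pics/d1.png

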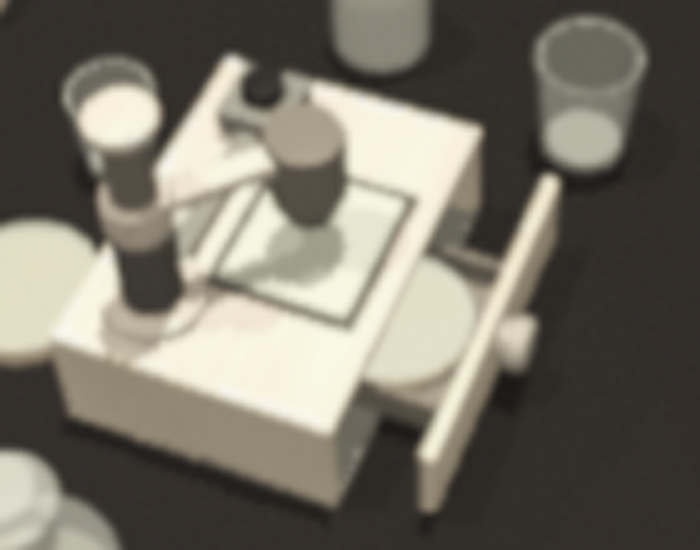

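```bash
cat > h.py <<'E'
from bench import manip, effector, viewer
import numpy as np, cv2
from scipy.spatial.transform import Rotation as R
from scipy.optimize import least_squares
def cam(n):
    c=viewer.get_calibration(n); f=192/np.tan(np.radians(c['vfov']/2))
    K=np.array([[f,0,c['cx']],[0,f,c['cy']],[0,0,1]]); Rc=R.from_quat(c['attitude']).as_matrix()
    return K,c['dist_coeffs'],Rc.T,-Rc.T@c['eye']
def proj(P,C):
    K,d,Rw,t=C
    return cv2.projectPoints(np.asarray(P,float).reshape(-1,3),cv2.Rodrigues(Rw)[0],t,K,d)[0].reshape(-1,2)
def tri(obs): # list of (cam,px)
    A=[(c[2],c[3],cv2.undistortPoints(np.array([[p]],float),c[0],c[1]).ravel()) for c,p in obs]
    X=cv2.triangulatePoints(np.c_[A[0][0],A[0][1]],np.c_[A[1][0],A[1][1]],A[0][2],A[1][2]).ravel(); X=X[:3]/X[3]
    return least_squares(lambda X:np.concatenate([proj(X,c)[0]-p for c,p in obs]),X)
def save(img,name): cv2.imwrite('pics/'+name,cv2.cvtColor(img,cv2.COLOR_RGB2BGR))
E
cat > fit.py <<'E'
from h import *
M={'br':(.085,-.105,.072),'fr':(-.07,-.105,.072),'fl':(-.07,.105,.072),'bl':(.085,.105,.072),'bl0':(.085,.105,0),'but':(.045,-.07,.104),'rim':(.045,.065,.214),'cam':(-.015,0,.158)}
S={'br':(213,318),'bl':(588,462),'fl':(695,250),'fr':(347,135),'bl0':(578,548),'but':(305,248),'rim':(563,178),'cam':(481,142)}
D={'br':(233,57),'fr':(482,130),'fl':(333,432),'bl':(55,343),'but':(265,83),'rim':(119,113),'cam':(305,135),'knob':(527,345),'dr':(552,178),'dl':(430,455)}
cv=lambda p,o:(np.array(p)+.5)/5-.5+np.array(o)
S={k:cv(v,(190,170)) for k,v in S.items()}; D={k:cv(v,(180,180)) for k,v in D.items()}
cs,cd=cam('scene'),cam('side')
def tf(p,m): 
    c,s=np.cos(p[2]),np.sin(p[2]); m=np.atleast_2d(m)
    return np.c_[p[0]+c*m[:,0]-s*m[:,1],p[1]+s*m[:,0]+c*m[:,1],m[:,2]]
def res(p):
    return np.concatenate([(proj(tf(p,M[k]),C)[0]-O[k]) for C,O in((cs,S),(cd,D)) for k in O if k in M])
best=min((least_squares(res,[.7,0,a],loss='soft_l1') for a in np.arange(-3,3,.7)),key=lambda r:r.cost)
if __name__=='__main__':
    p=best.x;print(p,np.degrees(p[2])); 
    for C,O in((cs,S),(cd,D)):
        for k in O:
            if k in M: print(k,proj(tf(p,M[k]),C)[0]-O[k])
    for k in M:
        if k in S and k in D:
            r=tri([(cs,S[k]),(cd,D[k])]); print(k,r.x.round(4),tf(p,M[k])[0].round(4),round(r.cost,2))
    kk=least_squares(lambda q:np.concatenate([proj(tf(p,(-.094-q[0],0,.038)),cd)[0]-D['knob'],*[proj(tf(p,(-.078-q[0],y,.062)),cd)[0]-D[n] for n,y in(('dr',-.095),('dl',.095))]]),[.05]); print(kk.x,kk.fun)
E
python3 fit.py
```

```text
[ 0.62094216  0.03282585 -0.03768681] -2.1592951669555585
br [ 0.13682212 -0.96312106]
bl [ 0.46362464 -0.53784996]
fl [ 0.36015732 -0.07790065]
fr [ 0.14602129 -0.91357083]
bl0 [ 0.25139816 -0.4813562 ]
but [ 0.4797308  -1.05692798]
rim [ 0.37543576 -1.05778371]
cam [ 0.30181956 -1.02463946]
br [-0.98688154 -0.19967171]
fr [-0.52858176 -0.48672484]
fl [-0.72819655 -0.06351827]
bl [-1.25066048 -1.69851477]
but [-0.79542259 -1.18718571]
rim [-0.0902406  -0.08004469]
cam [-0.30158064 -0.9701806 ]
br [ 0.7009 -0.0773  0.0676] [ 0.7019 -0.0753  0.072 ] 0.24
fr [ 0.5462 -0.0708  0.0679] [ 0.547  -0.0695  0.072 ] 0.06
fl [0.5537 0.1391 0.0702] [0.5549 0.1404 0.072 ] 0.0
bl [0.7074 0.1336 0.0655] [0.7098 0.1345 0.072 ] 0.09
but [ 0.6621 -0.0408  0.0979] [ 0.6633 -0.0388  0.104 ] 0.0
rim [0.6692 0.0952 0.2117] [0.6684 0.0961 0.214 ] 0.08
cam [0.6057 0.0327 0.1538] [0.606  0.0334 0.158 ] 0.0
[0.04000134] [-0.51810193 -0.2751879   0.59313479 -0.4559215  -0.00668907  0.47063636]
```

Run:
```python
from fit import *
p=best.x
q=[(365,289),(188,322)]
def plane(C,px,z):
    K,d,Rw,t=C;u=cv2.undistortPoints(np.array([[px]],float),K,d).ravel();r=Rw.T@[*u,1];e=-Rw.T@t
    return (e+r*(z-e[2])/r[2]).round(3)
print('flaskA top',plane(cs,(373,239),.166),plane(cd,(181,280),.166))
print('flaskB top',plane(cs,(205,195),.131),plane(cd,(256,159),.131))
print('beakA top',plane(cs,(243,181),.075),plane(cd,(298,192),.075))
print('dishA',plane(cs,(358,233),.015),plane(cd,(253,313),.015))
q=R.from_matrix
def down(a): # tool x direction angle
    x=np.array([np.cos(a),np.sin(a),0]);z=np.array([0,0,-1.]);return R.from_matrix(np.c_[x,np.cross(z,x),z]).as_quat()
kn=lambda out:tf(p,(-.094-out-.0,0,.038))[0]
y=p[2]
for nm,P,a in [('pre',tf(p,(-.094-.04-.045,0,.03))[0],y+np.pi/2),('end',tf(p,(-.104,0,.03))[0],y+np.pi/2),('pre2',tf(p,(-.094-.04-.045,0,.03))[0],y-np.pi/2),('but',tf(p,(.045,-.07,.1))[0],y+np.pi),('mast',tf(p,(.045,.065,.165))[0],y+np.pi),('mastup',tf(p,(.045,.065,.27))[0],y+np.pi),('mast-',tf(p,(.045,.065,.165))[0],y),('mastp',tf(p,(.045,.065,.165))[0],y+2.36)]:
    s=manip.solve_ik(P,down(a)); print(nm,P.round(3),None if s is None else np.round(s,2))
```

```text
flaskA top [0.661 0.264 0.166] [0.642 0.269 0.166]
flaskB top [ 0.66  -0.175  0.131] [ 0.641 -0.172  0.131]
beakA top [ 0.512 -0.139  0.075] [ 0.501 -0.135  0.075]
dishA [0.517 0.219 0.015] [0.507 0.223 0.015]
pre [0.442 0.04  0.03 ] [ 0.46  0.55 -0.72  2.18  0.62  0.63  0.82]
end [0.517 0.037 0.03 ] [ 0.59  0.74 -0.92  2.    0.82  0.82  0.73]
pre2 [0.442 0.04  0.03 ] [ 0.39  0.52 -0.64  2.18  0.55  0.6  -2.25]
but [ 0.663 -0.039  0.1  ] [-0.74  1.13  1.35  1.65 -1.14  1.34 -2.37]
mast [0.668 0.096 0.165] [ 0.56  0.98 -1.31  1.52  0.96  1.38  2.28]
mastup [0.668 0.096 0.27 ] [ 0.55  0.84 -1.3   1.42  0.8   1.48  2.38]
mast- [0.668 0.096 0.165] [ 0.43  0.78 -0.97  1.52  0.67  1.2  -0.69]
mastp [0.668 0.096 0.165] [ 0.56  0.98 -1.31  1.52  0.96  1.38  1.5 ]
```

```bash
cat >> h.py <<'E'
def down(a):
    x=np.array([np.cos(a),np.sin(a),0]);z=np.array([0,0,-1.]);return R.from_matrix(np.c_[x,np.cross(z,x),z]).as_quat()
E
python3 - <<'E'
from fit import *
p=best.x;y=p[2]
t=manip.current_tool_pos(); manip.servo_line([t[0],t[1],.42],vel=.25)
print(manip.current_clock())
effector.close(20); print(manip.current_clock())
P=tf(p,(-.094-.04-.045,0,.30))[0]
manip.move_pose(P,down(y+np.pi/2)); print(manip.current_clock(),manip.current_tool_pos(),P,manip.current_q().round(2))
print(viewer.get_calibration('wrist'))
save(viewer.get_image('wrist'),'w1.png')
C=cam('wrist')
for k in M: print(k,proj(tf(p,M[k]),C)[0].round(1))
print(proj(tf(p,(-.134,0,.038)),C))
E
```

```text
1.075
2.5167
4.8583 [0.44255836 0.03874652 0.30016633] [0.44206927 0.0395702  0.3       ] [ 1.13  0.19 -1.39  1.93  0.2   1.19  1.2 ]
{'vfov': 58.28274434589229, 'cx': 253.7469018316607, 'cy': 188.8995062596944, 'dist_coeffs': array([-0.03500229,  0.        ,  0.        ,  0.        ,  0.        ]), 'eye': array([0.36113804, 0.04202815, 0.45945312]), 'attitude': array([0.71318426, 0.68452847, 0.10423678, 0.10919562])}
br [179.4 343.3]
fr [170.4 242. ]
fl [339.5 241.6]
bl [331. 343.]
bl0 [321.5 310.3]
but [199.6 336. ]
rim [323.3 415.5]
cam [255.3 325.5]
[[254.76434072 184.58690292]]
```

View pics/w1.png

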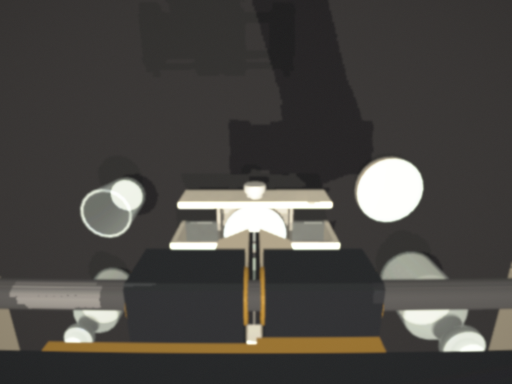

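The wrist view shows the drawer knob at (254,187), where the model predicted (255,185). The beaker at (107,208) and the dish at (389,190) are well clear of the lane. Now I'll push the drawer.

```bash
python3 - <<'E'
from fit import *
p=best.x;y=p[2];ux=np.array([np.cos(y),np.sin(y)])
X=lambda x,z:tf(p,(x,0,z))[0]
manip.servo_line(X(-.18,.036),down(y+np.pi/2),vel=.2)
f0=manip.current_force(); print(manip.current_clock(),f0)
manip.servo_line(X(-.125,.036),vel=.08); print((manip.current_force()-f0)[:2]@ux)
x=-.125
while x<-.085:
    x+=.003; manip.servo_line(X(x,.036),vel=.05)
    f=(manip.current_force()-f0)[:2]@ux; t=manip.current_tool_pos(); print(round(x,3),round(float((t[:2]-p[:2])@ux),4),round(float(f),1))
    if f<-12: break
manip.sleep(.25)
print(manip.current_clock(),manip.current_force()-f0)
save(viewer.get_image('side'),'d2.png');save(viewer.get_image('wrist'),'w2.png')
E
python3 -c "
import cv2
a=cv2.imread('pics/d2.png')[160:310,180:380]; cv2.imwrite('pics/d2c.png',cv2.resize(a,None,fx=4,fy=4))"
```

```text
6.375 [ 0.05231311  0.47110679 -0.46985797]
0.07064119249839179
-0.122 -0.1221 -0.4
-0.119 -0.1189 -0.8
-0.116 -0.1156 -1.1
-0.113 -0.1125 -0.6
-0.11 -0.1095 0.5
-0.107 -0.1065 0.3
-0.104 -0.1036 -0.5
-0.101 -0.1035 -7.4
-0.098 -0.1035 -13.1
9.7167 [-13.3841276    0.9390314    9.90292162]
```

View pics/d2c.png

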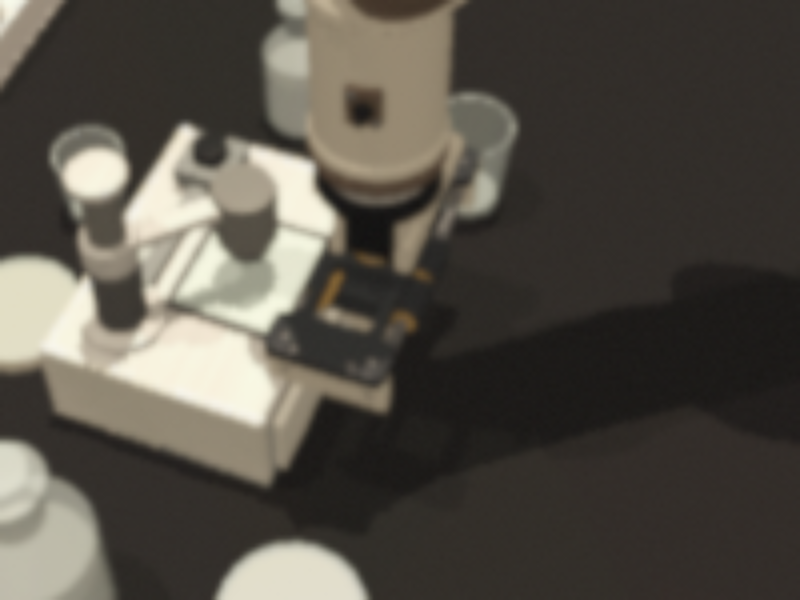

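The drawer reached its hard stop where the shut position was predicted, and its front is flush in the side view around (285,430) of the crop. Next I'll back off and go above the button.

Run:
```python
from fit import *
p=best.x;y=p[2]
X=lambda x,yy,z:tf(p,(x,yy,z))[0]
manip.servo_line(X(-.15,0,.036),vel=.15)
manip.servo_line(X(-.15,0,.29),vel=.25)
t=manip.current_clock()
manip.move_pose(X(.045,-.07,.27),down(y+np.pi)); print(manip.current_clock()-t,manip.current_q().round(2))
manip.servo_line(X(.045,-.07,.17),vel=.2)
print(manip.current_tool_pos(),X(.045,-.07,.17))
for n in['wrist','scene','side']: save(viewer.get_image(n),n+'3.png')
C=cam('wrist')
for k in M: print(k,proj(tf(p,M[k]),C)[0].round(1))
print(manip.current_clock(),manip.current_force())
a=[cv2.imread('pics/scene3.png')[150:290,190:340],cv2.imread('pics/side3.png')[150:290,170:320]]
cv2.imwrite('pics/c3.png',cv2.resize(np.hstack(a),None,fx=2.6,fy=2.6))
```

```text
1.2750000000000004 [ 0.79  0.88 -1.39  1.45  0.86  1.51  2.53]
[ 0.66373624 -0.03844402  0.17131855] [ 0.66327276 -0.03881995  0.17      ]
br [202.3 144.4]
fr [405.6 144.5]
fl [375.8 364. ]
bl [212.9 364.5]
bl0 [220.  315.7]
but [255. 202.]
rim [255.1 511.6]
cam [352.4 338.2]
13.5583 [ 0.27840021 -0.21166818  0.23912521]
```

View pics/c3.png

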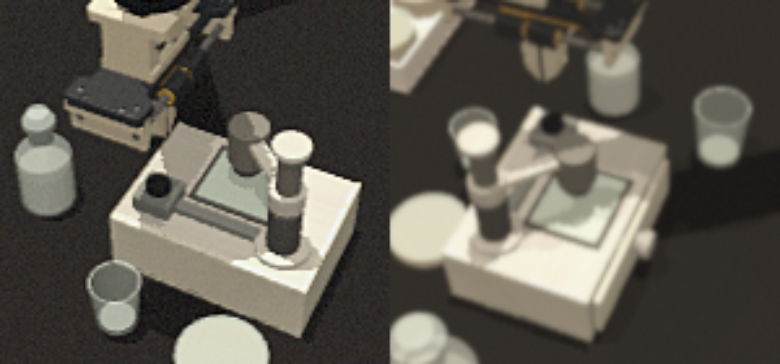

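View pics/wrist3.png

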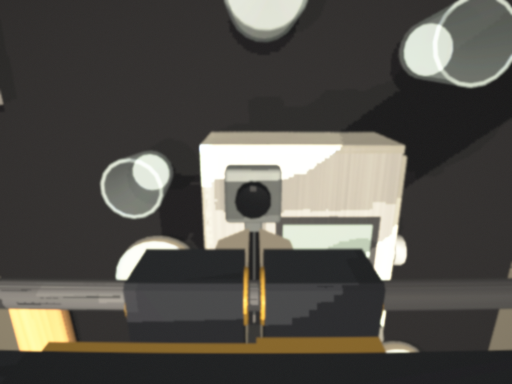

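The drawer is visibly shut, with its knob against the housing at (645,243). The wrist view has the button at (253,199), within about 2 mm of the model. Now I'll press it.

Run:
```python
from fit import *
p=best.x;y=p[2]
X=lambda x,yy,z:tf(p,(x,yy,z))[0]
f0=manip.current_force()
manip.servo_line(X(.045,-.07,.11),vel=.1)
z=.11
while z>.086:
    z-=.002; manip.servo_line(X(.045,-.07,z),vel=.04)
    f=(manip.current_force()-f0)[2]; print(round(z,3),manip.current_tool_pos()[2].round(4),round(float(f),1))
    if f>18: break
manip.sleep(.3)
manip.servo_line(X(.045,-.07,.29),vel=.25)
effector.open_jaws()
for n in['wrist','scene','side']: save(viewer.get_image(n),n+'4.png')
print(manip.current_clock())
a=[cv2.imread('pics/scene4.png')[150:290,190:340],cv2.imread('pics/side4.png')[150:290,170:320]]
cv2.imwrite('pics/c4.png',cv2.resize(np.hstack(a),None,fx=2.6,fy=2.6))
for an in (y+np.pi,y,y+3*np.pi/4,y-np.pi/4):
  for zz in(.25,.165,.275):
    s=manip.solve_ik(X(.045,.065,zz),down(an)); print(an,zz,None if s is None else np.round(s,2))
```

```text
0.108 0.1085 -0.0
0.106 0.1059 0.7
0.104 0.104 0.3
0.102 0.1021 1.5
0.1 0.0999 1.9
0.098 0.0978 2.6
0.096 0.0964 5.1
0.094 0.0962 15.0
0.092 0.096 25.6
19.4083
3.103905843404018 0.25 [ 0.57  0.91 -1.37  1.44  0.89  1.5   2.33]
3.103905843404018 0.165 [ 0.56  0.98 -1.31  1.52  0.96  1.38  2.28]
3.103905843404018 0.275 [ 0.57  0.89 -1.39  1.41  0.87  1.53  2.34]
-0.03768681018577516 0.25 [-0.76  0.64  0.91  1.49 -0.52  1.26  0.17]
-0.03768681018577516 0.165 [ 0.31  0.69 -0.74  1.53  0.5   1.12 -0.58]
-0.03768681018577516 0.275 [-0.76  0.62  0.91  1.46 -0.49  1.3   0.15]
2.3185076800065696 0.25 [ 0.53  0.82 -1.24  1.44  0.78  1.42  1.61]
2.3185076800065696 0.165 [ 0.52  0.9  -1.18  1.52  0.85  1.3   1.56]
2.3185076800065696 0.275 [ 0.53  0.8  -1.25  1.41  0.76  1.46  1.62]
-0.8230849735832234 0.25 [-0.92  0.9   1.35  1.49 -0.88  1.45 -0.37]
-0.8230849735832234 0.165 [-0.93  1.03  1.35  1.57 -1.02  1.38 -0.29]
-0.8230849735832234 0.275 [-0.92  0.86  1.35  1.46 -0.84  1.48 -0.4 ]
```

View pics/c4.png

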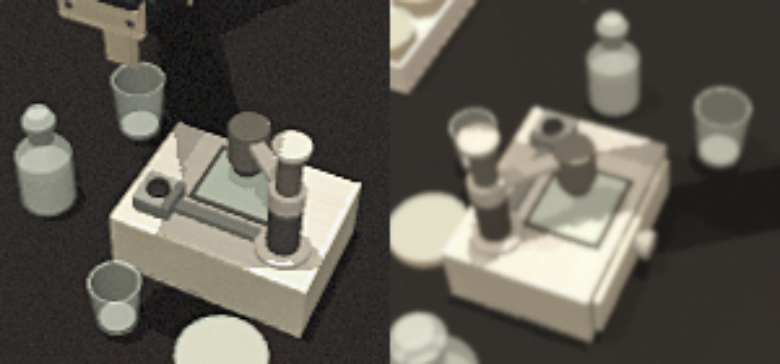

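View pics/wrist4.png

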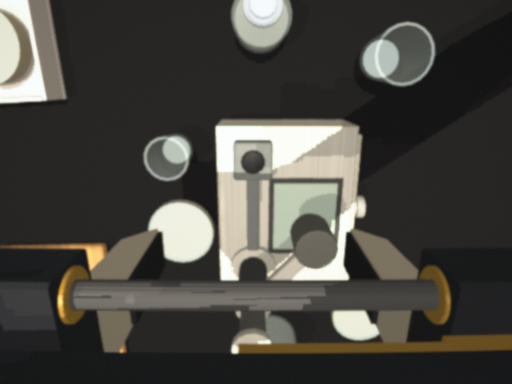

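The button is down: its travel ended hard at z = 0.096, and it sits flush in the block in both views. The mast is next.

Run:
```python
from fit import *
p=best.x;y=p[2]
X=lambda x,yy,z:tf(p,(x,yy,z))[0]
manip.servo_line(X(.045,.065,.29),vel=.2)
f0=manip.current_force()
manip.servo_line(X(.045,.065,.205),vel=.15)
print(manip.current_force()-f0, manip.current_tool_pos(),X(.045,.065,.205))
for n in['wrist','scene','side']: save(viewer.get_image(n),n+'5.png')
print(manip.current_clock())
a=[cv2.imread('pics/scene5.png')[150:290,190:340],cv2.imread('pics/side5.png')[150:290,170:320]]
cv2.imwrite('pics/c5.png',cv2.resize(np.hstack(a),None,fx=2.6,fy=2.6))
C=cam('wrist')
for k in M: print(k,proj(tf(p,M[k]),C)[0].round(1))
```

```text
[-0.07360734  0.30169867  0.87434879] [0.66874097 0.09607989 0.205765  ] [0.66835927 0.09608419 0.205     ]
21.1
br [200.8 -41.6]
fr [406.6 -40.6]
fl [379.  218.7]
bl [210.9 218.9]
bl0 [218.6 194.4]
but [254.1  -0.6]
rim [254.2 253.4]
cam [355.5 109.3]
```

View pics/c5.png

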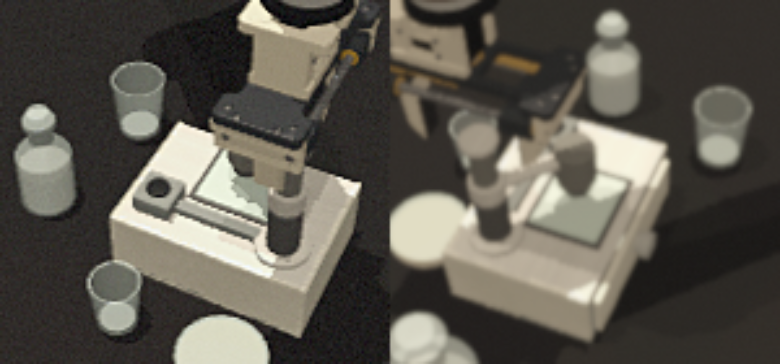

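View pics/wrist5.png

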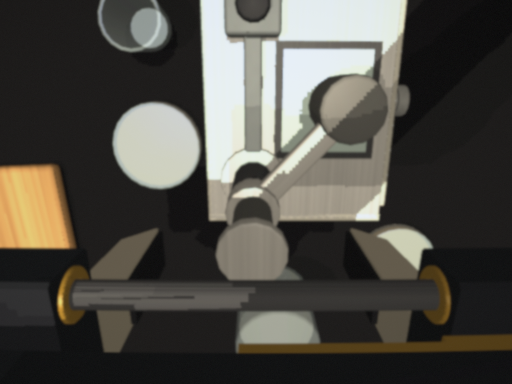

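The knob rim is centred between the fingers at (252,250), where (254,253) was predicted. I'll descend, grip and pull.

Run:
```python
from fit import *
p=best.x;y=p[2]
X=lambda x,yy,z:tf(p,(x,yy,z))[0]
f0=manip.current_force()
manip.servo_line(X(.045,.065,.1665),vel=.1)
print(manip.current_force()-f0)
effector.close(55)
t=manip.current_tool_pos()
print('gap',manip.current_finger_gap(),manip.current_force()-f0,t,manip.current_clock())
z0=t[2]; dz=0
while dz<.106:
    dz+=.007 if dz<.09 else .003
    manip.servo_line([t[0],t[1],z0+dz],vel=.05)
    f=manip.current_force()-f0
    print(round(dz,3),(manip.current_tool_pos()[2]-z0).round(4),f.round(1),round(manip.current_finger_gap(),4))
    if dz>.08 and f[2]<-25: break
for n in['wrist','scene','side']: save(viewer.get_image(n),n+'6.png')
print(manip.current_clock())
a=[cv2.imread('pics/scene6.png')[110:290,190:340],cv2.imread('pics/side6.png')[110:290,170:320]]
cv2.imwrite('pics/c6.png',cv2.resize(np.hstack(a),None,fx=2.6,fy=2.6))
```

```text
[-0.48312678 -1.16805457 -0.1395406 ]
gap 0.0338856460462753 [ 4.26695388 -1.40623723 -2.85363343] [0.66976005 0.09603846 0.16654488] 22.5917
0.007 0.0067 [ 0.9  0.5 -3.7] 0.0337
0.014 0.0143 [-0.1 -0.8 -2.9] 0.0338
0.021 0.0215 [ 0.  -0.8 -4.4] 0.0337
0.028 0.0285 [ 0.3 -0.2 -3.8] 0.0339
0.035 0.0354 [-0.3 -1.3 -4.1] 0.034
0.042 0.0425 [-0.2 -1.5 -3.6] 0.0337
0.049 0.0502 [-1.7 -2.4  0.7] 0.0336
0.056 0.0563 [-0.4 -1.1 -3.2] 0.0335
0.063 0.0634 [-1.  -2.4 -3.4] 0.0339
0.07 0.0705 [-2.1 -2.4 -3.8] 0.034
0.077 0.0775 [-0.6 -1.1 -3.5] 0.034
0.084 0.0845 [-0.9 -2.6 -4.7] 0.0336
0.091 0.0915 [-1.7 -3.2 -3.3] 0.034
0.094 0.0942 [-0.4 -3.1 -4.2] 0.0339
0.097 0.0972 [-1.5 -1.1 -3. ] 0.0339
0.1 0.1001 [-1.1 -2.6 -4.2] 0.0335
0.103 0.1003 [  3.3   1.8 -21.8] 0.0339
0.106 0.1005 [  7.5   4.4 -34.4] 0.0342
27.7833
```

View pics/c6.png

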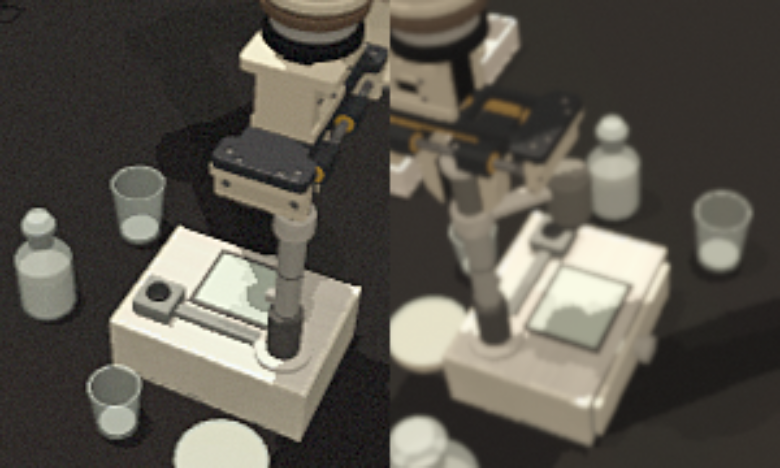

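View pics/wrist6.png

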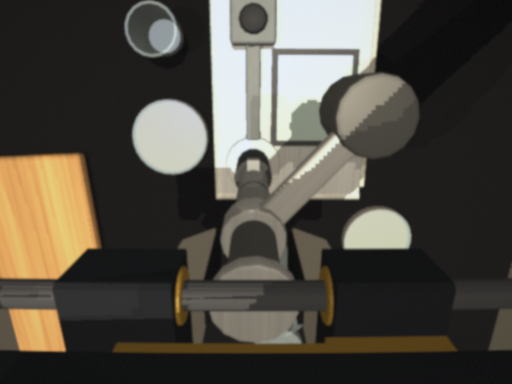

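The gripper met a hard stop at 100.3 mm of lift, and the images show the mast extended with the knob still held. I'll ease the over-pull, check the hold is steady, and hand in.

Run:
```python
from fit import *
t=manip.current_tool_pos()
manip.servo_line([.66976,.09604,.16654+.1022],vel=.03)
for i in range(4):
    print(manip.current_tool_pos().round(4),manip.current_force().round(1),round(manip.current_finger_gap(),4)); manip.sleep(.3)
save(viewer.get_image('scene'),'scene7.png');save(viewer.get_image('side'),'side7.png')
a=cv2.imread('pics/side6.png').astype(int);b=cv2.imread('pics/side7.png').astype(int);print('diff',np.abs(a-b).mean(),manip.current_clock())
cv2.imwrite('pics/c7.png',np.hstack([cv2.resize(cv2.imread('pics/scene7.png'),(400,300)),cv2.resize(cv2.imread('pics/side7.png'),(400,300))]))
```

```text
[0.6696 0.0959 0.2668] [  5.1   3.  -21.3] 0.0339
[0.6696 0.0959 0.2668] [  5.1   2.8 -23.2] 0.0335
[0.6695 0.0959 0.2669] [  4.6   3.6 -23.1] 0.034
[0.6696 0.0959 0.2669] [  4.8   3.4 -22.4] 0.0336
diff 0.6007097032335069 29.3583
```

View pics/c7.png

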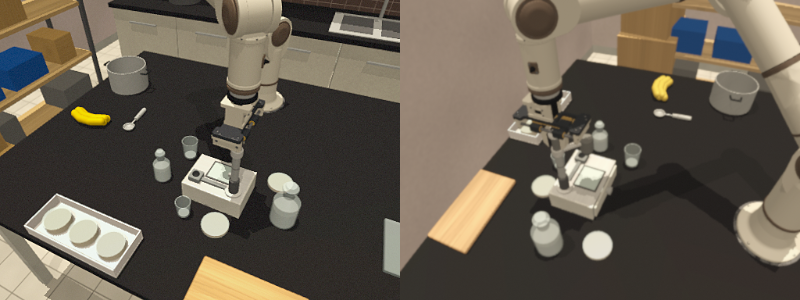

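Run:
```python
from fit import *
p=best.x
for h in(.05,.093,.1): print(h,proj(tf(p,(-.015,0,.158+h)),cd)[0],'window', proj(tf(p,(.045,-.07,.096)),cd)[0])
a=cv2.imread('pics/side7.png')[130:240,180:280];cv2.imwrite('pics/c8.png',cv2.resize(a,None,fx=5,fy=5,interpolation=cv2.INTER_CUBIC))
```

```text
0.05 [239.11534457 191.52449222] window [232.01577926 197.00451672]
0.093 [238.01973644 178.3954307 ] window [232.01577926 197.00451672]
0.1 [237.83404205 176.16377536] window [232.01577926 197.00451672]
```

View pics/c8.png

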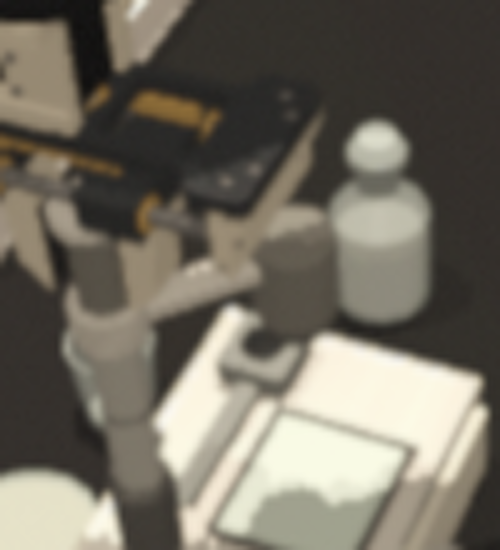

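Run:
```python
import cv2,numpy as np
a=cv2.imread('pics/scene7.png')[150:230,265:345];b=cv2.imread('pics/wrist6.png')[210:370,160:350]
cv2.imwrite('pics/c9.png',np.hstack([cv2.resize(a,(400,400),interpolation=cv2.INTER_CUBIC),np.clip(cv2.resize(b,(400,400)).astype(int)*1.3,0,255).astype(np.uint8)]))
```

```text
(no output)
```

View pics/c9.png

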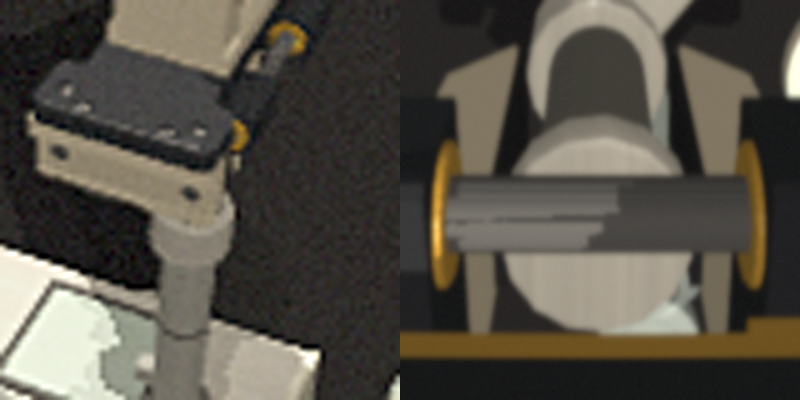

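Run:
```python
from h import *
print(manip.current_clock(),manip.current_tool_pos(),manip.current_force(),manip.current_finger_gap())
manip.hand_in()
```

```text
29.3583 [0.66956529 0.09595451 0.26687524] [  5.33264113   2.89010698 -23.59458999] 0.033821087739523095
the job is handed in; nothing more can be done
```

I did all three steps in order and handed the job in at 29.4 s, with the gripper still holding the mast up at its second stop. The hand-in gave no verdict, so this rests on my own checks.

- **Drawer:** I pushed it by the knob to a hard stop about where the shut position was predicted. Later views showed the front flush with the housing.
- **Release button:** I pressed it to a hard end at z = 0.096 m with 25 N. It stayed down in the pictures.
- **Mast:** It rose to a hard stop at 100.3 mm of lift. I eased the pull to about 20 N net upward and the hold was steady for about 1 s. The side view put the camera top at about row 176, which matches 0.100 m.
- **Bystanders:** I saw none of the glassware or other things move in the pictures.

**Checks that disagreed:**
- **Finger gap:** It read 34 mm on the knob, not the 24 mm of the neck. The fingers are probably clamping the knob's 36 mm rim as well as, or instead of, the neck. It carried over 30 N without slipping, so I did not regrip.
- **Heights:** Two-view heights came out 2 to 6 mm lower than the text's. The fingertip contact height at the button agreed with the text.

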